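# Clamp the board and hold the recessed boot button

### The job

Get the phone board in the flashing jig into recovery mode: first lower the steel collar over the jig's upright post until it sits flat on the circuit board (do not drop it) and let go of it; then take the slender stylus out of the wooden holder, put its thin end through the round hole in the jig's cover and press the recessed button fully down. Finish while still gripping the stylus and holding the button down with it; leave the other things on the bench where they are.

Things in the scene. Friction and masses are not known exactly. Their poses are not given: they have to be found in the camera images.
- jig: Flashing jig, fixed to the bench: a flat block 120 (x) by 200 (y) by 40 mm high, grey base and bare aluminium cover. Origin: centre of its underside; z up. A blue circuit board 70 by 80 by 3 mm lies on the cover around the post at local (0, +50); the hole with the recessed button is at local (0, -50).
- post_foot (a point): Foot of the jig's upright steel post, on its axis at the board's top face, 43 mm above the bench; axes as the jig. The post is 12 mm in diameter, straight for 32 mm, then tapers to 4 mm at its top 42 mm above this point. The seated collar's origin coincides with this point.
- hole_mouth (a point): Centre of the round hole in the jig's cover, level with the cover's top face 40 mm above the bench, away from the post. The hole is 12 mm in diameter, vertical, 20 mm deep; the white button cap (10 mm in diameter) stands in it with its top 13 mm below the mouth.
- boot_button (a joint): Travel of the recessed button under the hole: 0 up, 0.005 m fully down (its top is then 18 mm below the hole's mouth). A spring pushes back with 1.5 N at the start and 4 N fully down; it comes up when released.
- collar: Plain steel collar lying flat on the bench: outside diameter 36 mm, bore 15 mm, 26 mm high, about 0.17 kg. Origin: centre of its underside; z along the bore.
- holder: Dark wooden tool holder, fixed: block 150 (x) by 50 (y) by 40 mm high with two holes 70 mm apart along its x. Origin: centre of its underside. The stylus stands in one hole, the nut driver in the other; either may be in either.
- stylus: Stylus standing upright in the holder, thin end down: steel pin 6 mm in diameter and 36 mm long, then a straight round black handle 14 mm in diameter and 75 mm long whose shoulder rests on the holder's top. 111 mm long in all, 35 g. Origin: centre of the pin's tip (4 mm above the bench while in the holder); z along it towards the handle.
- nut_driver: Bystander: nut driver in the other hole, short fat black handle 26 mm in diameter and 55 mm long, 36 mm shank. Origin: tip of the shank.
- reel: Bystander: solder reel standing on its flange, 52 mm in diameter, 38 mm high. Origin: centre of its underside.
- flux_jar: Bystander: small jar, 40 mm in diameter, 45 mm high. Origin: centre of its underside.
- screwdriver: Bystander: screwdriver lying on the bench, 170 mm long.
- phone: Bystander: phone lying flat, 148 by 72 by 8 mm.
- parts_tray: Bystander: low white parts tray, 110 by 150 by 25 mm.
- tape_cup: Bystander: grey cup, 72 mm across, 85 mm high.
There are look-alikes about, which are no part of the job. What is shaped like the jig but red is not meant. Leave any orange look-alike of the collar alone.

How it is judged (in metres and radians):
On the way, in this order (a step that is already met when the one before it is completed fails the run):
1. the collar sits flat on the board around the post and is let go (z of collar in the frame of post_foot below 0.003 m and horizontal distance between collar and post_foot below 0.003 m and angle between collar's own z axis and vertical below 0.08 rad and contact force between the fingers and collar below 0.1 N), for 0.2 s.
2. the button is held fully down with the stylus, gripped by the fingers (value of joint boot_button above 0.0035 m and contact force between stylus and boot_button above 1 N and contact force between the fingers and stylus above 1 N), for 0.3 s.
At the end, for the whole second after the job is handed in: The collar is around the post, upright (within 0.08 rad), within 3 mm of the board and 3 mm of the post's axis, not touched by the fingers; the button is at least 3.5 mm of its 5 mm down, pushed by the stylus with more than 1 N, and the fingers still grip the stylus (all of step 1 and all of step 2); the arm keeps its last pose, push and grip.
It fails at once if a bystander is moved more than 30 mm (distance of any of nut_driver, reel, flux_jar, screwdriver, phone, parts_tray, tape_cup from where it was at the start of the episode above 0.03 m).
It fails at once if the collar is dropped down the post (faster than 0.4 m/s on it) (horizontal distance between collar and post_foot below 0.004 m and z of collar in the frame of post_foot below 0.06 m and linear speed of collar above 0.4 m/s).
It also fails if it takes over 53 s, if anything falls off the work surface, if the arm or the gripper's body presses on something with over 40 N, if the wrist force passes 120 N, or if a joint passes its speed limit or range.

### The arm

A 6-joint arm with a two-finger parallel gripper is mounted at the origin on the work surface. World frame = base frame: x ahead of the robot, y to its left, z up, the work surface at z = 0. Lengths are in mm, angles in degrees, forces in N, time in s.
With the tool pointing down it reaches from about 350 to 850 mm from the base axis. Payload 8.1 kg.
Tool frame: the origin (TCP) lies between the finger pads; the fingertips stand 22 mm ahead of it and the grasp point (between the pads) lies 3 mm ahead of it (nose_length is the distance from the TCP to the fingertips, in mm); z points along the fingers, y is the line along which they close (so a half turn about z gives the same grasp; the last joint's range is limited). The gripper opens to 85 mm and grips with 20 to 120 N. Pads are 22 mm wide; open, the fingers measure 114 mm over their backs; the gripper's body (76 mm by 85 mm) begins 54 mm behind the grasp point. The pads swing forward as they close: fully open they stand 13 mm farther back than shut.
Start: joints at [-74.221, 7.471, 85.268, -0, 87.261, -4.893], TCP at [211.834, -561.366, 232.792] pointing down, gripper open.
Joint ranges: [-169.43, 169.43], [-51.17, 129.36], [1.28, 143.12], [-76.62, 256.62], [0, 156.53], [-152.29, 152.29]. Speed limits (degrees/s): [136.94, 136.94, 159.86, 180, 180, 180].

### API

Orientations are given as a 3x3 rotation matrix whose columns are the frame's x, y, z axes.
In Python, from plant import * gives the robot as it stands. The module is installed in compiled form; this text tells all that it offers.
- The arm moves only by the tool arm_command, never from a script. Its argument "commands" is a list of rows, each an object with "offset": the shift along the tool's x, y, z as a fraction of full scale, a list of three; "rotation": the turn, a rotation vector about the tool's x, y, z as a fraction of full scale, a list of three. A call has 1 to 10 rows; each row shifts and turns the commanded pose from where the row before left it, along the tool's axes as they then stand; what a row does not reach is not made up. Full scale, the value 1, is 0.02 m for a shift and 45 degrees for a turn. A row lasts 1/12 s, in which the tool goes at most 41.7 mm and 7.16 degrees, less where a joint would pass 70% of its speed; a pose out of reach is approached as far as the arm can. A call with a number of a shift or a turn outside -1 to 1 is refused whole. A call with a gripper value outside its range is refused whole. "jaw" is the opening, from 0 (shut) to 1 (fully open), set as the call begins (left out, the last holds). The fingers move at their own pace and stop on an object; "grip_force" is the grip in N (left out, the last holds). Time passes only in rows, so rows that do not move let the fingers close. It gives the time, the measured TCP pose, the force, the opening and the grip force at its end, in the units of the state.
- sense(): the state, without advancing time (a new reading comes with each control period).
- capture(name): name is "scene" or "top" or "wrist"; returns the picture (400x640x3 uint8, red, green, blue); there is no depth.
- camera_params(name): a dict with "camera_matrix" (3x3 intrinsics, pixels), "eye" and "orientation" of the camera in the world; the wrist camera has in their place "tool_from_camera" (4x4, takes a point from camera to tool coordinates, whose origin is the TCP and whose axes are the flange's). Camera axes: x right, y up, looking along -z (the intrinsics and any distortion apply to the point x, -y, -z); pixel columns grow to the right and rows downward; lengths in mm; the calibration is good to about 2 mm. A picture is of the moment at which its call begins: read the wrist's pose just before it. camera_params takes no time and is no camera call.
- job_done(): hands the job in; it is judged then, once.
The state is a dict: "t": time; "joints": joint angles; "joint_vel": joint speeds; "joint_efforts": joint torques, N m; "ee_pos": TCP position; "ee_rot": TCP orientation; "wrist_force": force on the tool from outside, world axes, zero at the start; "wrist_torque": the same for the moment, N m; "finger_gap": finger opening in mm; "gripper_force": force on a finger pad.
Only numpy, scipy, OpenCV 4.12 (cv2) and the standard library are available. Lean on these libraries where they do the work, as an engineer would, in place of code of your own. Each camera call takes 0.05 s, during which the arm holds its last target. There are 200 camera calls.

## Working session

There is one attempt and no reset: what is moved stays moved. The work goes in short steps, Python scripts to look and compute and a tool call to move; the robot and the scene stay as the last step left them, time stands still between calls to the robot, and variables do not carry over. Pictures are saved under pics/ and viewed, at most 10 in all, crops included, and the job is handed in when it is done.

Besides the shell and the picture viewer there is one more tool, called after "Call:" as name([rows], argument=value, ...), one row to a line, values as JSON. arm_command: Moves the arm, as the interface text tells. Its arguments: {"type":"object","properties":{"commands":{"type":"array","items":{"type":"object","properties":{"offset":{"type":"array","items":{"type":"number","minimum":-1,"maximum":1}},"rotation":{"type":"array","items":{"type":"number","minimum":-1,"maximum":1}}}}},"jaw":{"type":"number"},"grip_force":{"type":"number"}},"required":["commands"]}

```bash
mkdir -p pics; cat > h.py <<'E'
from plant import *
import numpy as np, cv2
def ray(name,u,v,s=None):
    p=camera_params(name);K=np.array(p["camera_matrix"])
    d=np.linalg.inv(K)@[u,v,1.];d=np.array([d[0],-d[1],-d[2]])
    if "eye" in p: R=np.array(p["orientation"]);e=np.array(p["eye"])
    else:
        T=np.array(p["tool_from_camera"]);s=s or sense();Rt=np.array(s["ee_rot"])
        R=Rt@T[:3,:3];e=np.array(s["ee_pos"])+Rt@T[:3,3]
    return e,R@d
def at(name,u,v,z,s=None):
    e,d=ray(name,u,v,s);return (e+d*(z-e[2])/d[2]).round(1)
E
python3 - <<'E'
from h import *
for n in("top","scene"):
    cv2.imwrite(f"pics/{n}0.png",capture(n)[:,:,::-1]);print({k:np.array(v).round(3).tolist() for k,v in camera_params(n).items() if k!='name'})
s=sense();print(s["t"],s["ee_rot"]);print(camera_params("wrist"))
E
```

```text
{'camera_matrix': [[387.469, 0.0, 318.583], [0.0, 387.469, 198.785], [0.0, 0.0, 1.0]], 'eye': [393.574, 0.429, 1060.748], 'orientation': [[-0.026, 0.987, -0.158], [-1.0, -0.028, -0.007], [-0.012, 0.158, 0.987]]}
{'camera_matrix': [[403.514, 0.0, 324.762], [0.0, 403.514, 198.984], [0.0, 0.0, 1.0]], 'eye': [1006.416, 225.395, 795.971], 'orientation': [[-0.427, -0.733, 0.529], [0.904, -0.342, 0.256], [-0.006, 0.588, 0.809]]}
0.1 [[ 9.35621447e-01  3.53004682e-01 -4.50006700e-04]
 [ 3.53004937e-01 -9.35620063e-01  1.61620365e-03]
 [ 1.49492158e-04 -1.67100938e-03 -9.99998593e-01]]
{'camera_matrix': array([[325.93641531,   0.        , 319.97407129],
       [  0.        , 325.93641531, 199.51962249],
       [  0.        ,   0.        ,   1.        ]]), 'tool_from_camera': array([[-6.79828896e-04,  9.47880189e-01,  3.18626248e-01,
         8.12315265e+01],
       [ 9.99999730e-01,  5.55483876e-04,  4.81117147e-04,
         1.89078588e-01],
       [ 2.79049669e-04,  3.18626489e-01, -9.47880310e-01,
        -1.42311857e+02],
       [ 0.00000000e+00,  0.00000000e+00,  0.00000000e+00,
         1.00000000e+00]])}
```

View pics/top0.png

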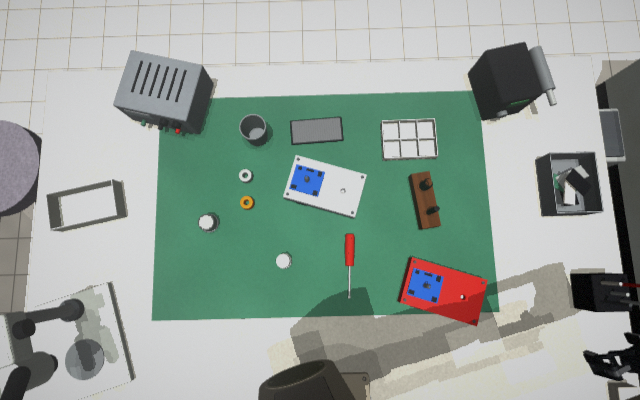

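View pics/scene0.png

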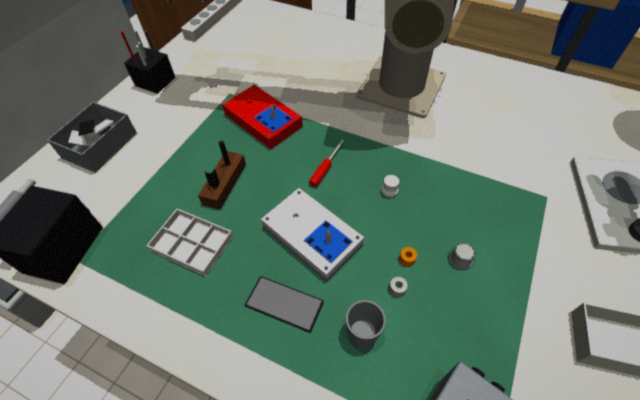

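Candidates in top: collar = steel ring (246,176), not the orange ring (247,202) or the jar and reel (207,222), (283,261). Jig = grey one (325,187), not the red one (445,290). Stylus = one of the two tools in the holder, (425,184) or (434,210); in the scene view, the thin tall one is at (225,152), nearer the robot. I'll check these in a close crop.

```bash
python3 - <<'E'
import cv2,numpy as np
t=cv2.imread("pics/top0.png");s=cv2.imread("pics/scene0.png")
f=lambda im,x,y,w,h,k:cv2.resize(im[y:y+h,x:x+w],None,fx=k,fy=k,interpolation=cv2.INTER_CUBIC)
a=np.hstack([f(t,230,150,150,75,4),f(s,195,135,50,75,4)])      # 600+200 x300
b=np.hstack([f(t,405,165,40,75,4),f(s,260,180,110,75,4),f(s,385,240,50,75,4)])
print(a.shape,b.shape)
cv2.imwrite("pics/c1.png",np.vstack([a,b]))
E
```

```text
(300, 800, 3) (300, 800, 3)
```

View pics/c1.png

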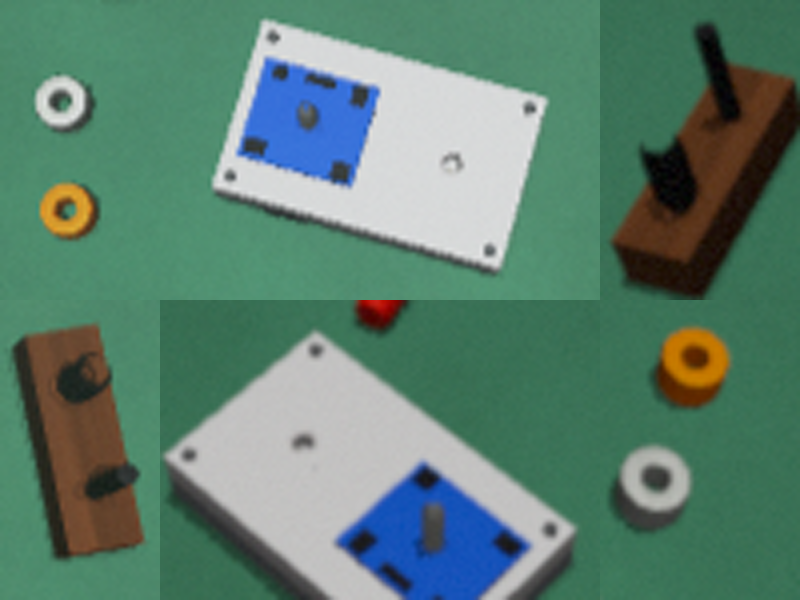

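The crop confirms it. The steel collar's top face is at top (245.5,175.5) and the grey jig's hole is at (343,190.7). The stylus is the slim one, with its handle foot near (428,213) and its top near (438,208.7). Next I'll compute positions.

```bash
cat >> h.py <<'E'
def tri(obs):
    A=np.zeros((3,3));b=np.zeros(3)
    for e,d in obs:
        d=d/np.linalg.norm(d);P=np.eye(3)-np.outer(d,d);A+=P;b+=P@e
    return np.linalg.solve(A,b).round(1)
E
python3 - <<'E'
from h import *
T=lambda x,y,z:at("top",230+(x-.5)/4,150+(y-.5)/4,z)
print("collar top",T(62,102,26),"scene",at("scene",385+54.5/4,240+181/4-0,26))
c=[T(*p,40) for p in((263,20),(547,98),(500,268),(213,187))]
print("corners",*c,"ctr",np.mean(c,0)); 
ax=(c[0]+c[3]-c[1]-c[2])[:2]/2;print("len",np.linalg.norm(ax),"yaxis ang",np.degrees(np.arctan2(ax[1],ax[0])))
w=(c[0]-c[3]+c[1]-c[2])[:2]/2;print(np.linalg.norm(w),np.degrees(np.arctan2(w[1],w[0])))
u=ax/np.linalg.norm(ax);m=np.mean(c,0)[:2];print("post",m+50*u,"hole",m-50*u)
print("hole",T(452,163,40),"scene",at("scene",260+142.5/4,180+142/4,40))
print("posttop",T(308,107,85))
print("styl base",at("top",428,212.8,40),"top",at("top",438.2,208.7,115))
print("styl tri top",tri([ray("top",438,208.7),ray("scene",221.5,142)]),at("scene",221.5,142,115))
hc=[at("top",405+x/4,165+y/4,40) for x,y in((26,37),(98,25),(144,240),(68,255))];print("holder",hc,np.mean(hc,0))
E
```

```text
collar top [629.9 206.8  26. ] scene [635.7 211.5  26. ]
corners [679.7  67.3  40. ] [ 620.  -122.9   40. ] [505.9 -86.6  40. ] [565.6 102.7  40. ] ctr [592.8    -9.875  40.   ]
len 198.91996506132816 yaxis ang 72.53514695859627
119.59946697205638 -17.442618184375437
post [607.80603521  37.82006167] hole [577.79396479 -57.57006167]
hole [577.4 -57.5  40. ] scene [581.3 -53.2  40. ]
posttop [608.5  36.4  85. ]
styl base [ 511.4 -280.1   40. ] top [ 512.2 -285.2  115. ]
styl tri top [ 511.7 -283.8  110.3] [ 514.6 -277.7  115. ]
holder [array([ 616.8, -243.3,   40. ]), array([ 623.7, -292.1,   40. ]), array([ 478.2, -311.9,   40. ]), array([ 469.7, -261.4,   40. ])] [ 547.1   -277.175   40.   ]
```

Call:
arm_command([
  {"offset": [0.98,-0.84,0.1]},
  {"offset": [0.98,-0.84,0.1]},
  {"offset": [0.98,-0.84,0.1]},
  {"offset": [0.98,-0.84,0.1]},
  {"offset": [0.98,-0.84,0.1]},
  {"offset": [0.98,-0.84,0.1]},
  {"offset": [0.98,-0.84,0.1]},
  {"offset": [0.98,-0.84,0.1]},
  {"offset": [0.98,-0.84,0.1]},
  {"offset": [0.98,-0.84,0.1]},
])

```text
$.commands[0]: bad value
```

Call:
arm_command([
  {"offset": [0.98,-0.84,0.1]},
  {"offset": [0.98,-0.84,0.1]},
  {"offset": [0.98,-0.84,0.1]},
  {"offset": [0.98,-0.84,0.1]},
  {"offset": [0.98,-0.84,0.1]},
  {"offset": [0.98,-0.84,0.1]},
  {"offset": [0.98,-0.84,0.1]},
  {"offset": [0.98,-0.84,0.1]},
  {"offset": [0.98,-0.84,0.1]},
  {"offset": [0.98,-0.84,0.1]},
])

```text
$.commands[0]: bad value
```

Call:
arm_command([
  {"offset": [0.98,-0.84,0.1]},
  {"offset": [0.98,-0.84,0.1]},
  {"offset": [0.98,-0.84,0.1]},
  {"offset": [0.98,-0.84,0.1]},
  {"offset": [0.98,-0.84,0.1]},
  {"offset": [0.98,-0.84,0.1]},
  {"offset": [0.98,-0.84,0.1]},
  {"offset": [0.98,-0.84,0.1]},
  {"offset": [0.98,-0.84,0.1]},
  {"offset": [0.98,-0.84,0.1]},
], jaw=0.65)

```text
$.commands[0]: bad value
```

Call:
arm_command([
  {"offset": [0.98,-0.84,0.1],"rotation": [0,0,0]},
  {"offset": [0.98,-0.84,0.1],"rotation": [0,0,0]},
  {"offset": [0.98,-0.84,0.1],"rotation": [0,0,0]},
  {"offset": [0.98,-0.84,0.1],"rotation": [0,0,0]},
  {"offset": [0.98,-0.84,0.1],"rotation": [0,0,0]},
  {"offset": [0.98,-0.84,0.1],"rotation": [0,0,0]},
  {"offset": [0.98,-0.84,0.1],"rotation": [0,0,0]},
  {"offset": [0.98,-0.84,0.1],"rotation": [0,0,0]},
  {"offset": [0.98,-0.84,0.1],"rotation": [0,0,0]},
  {"offset": [0.98,-0.84,0.1],"rotation": [0,0,0]},
])

```text
t: 0.93
ee_pos: [336.1, -333.6, 212.3]
ee_rot: [[0.936, 0.353, -0.0], [0.353, -0.936, 0.001], [-0.0, -0.001, -1.0]]
wrist_force: [0.5, 0.2, 0.4]
finger_gap: 85.6
gripper_force: 0.0
```

Call:
arm_command([
  {"offset": [0.98,-0.84,0.1],"rotation": [0,0,0]},
  {"offset": [0.98,-0.84,0.1],"rotation": [0,0,0]},
  {"offset": [0.98,-0.84,0.1],"rotation": [0,0,0]},
  {"offset": [0.98,-0.84,0.1],"rotation": [0,0,0]},
  {"offset": [0.98,-0.84,0.1],"rotation": [0,0,0]},
  {"offset": [0.98,-0.84,0.1],"rotation": [0,0,0]},
  {"offset": [0.98,-0.84,0.1],"rotation": [0,0,0]},
  {"offset": [0.98,-0.84,0.1],"rotation": [0,0,0]},
  {"offset": [0.98,-0.84,0.1],"rotation": [0,0,0]},
  {"offset": [0.98,-0.84,0.1],"rotation": [0,0,0]},
])

```text
t: 1.77
ee_pos: [460.2, -107.3, 192.4]
ee_rot: [[0.936, 0.353, -0.0], [0.353, -0.936, 0.0], [-0.0, -0.0, -1.0]]
wrist_force: [0.4, -0.1, -0.5]
finger_gap: 85.7
gripper_force: 0.0
```

Call:
arm_command([
  {"offset": [0.98,-0.84,0.1],"rotation": [0,0,0]},
  {"offset": [0.98,-0.84,0.1],"rotation": [0,0,0]},
  {"offset": [0.98,-0.84,0.1],"rotation": [0,0,0]},
  {"offset": [0.98,-0.84,0.1],"rotation": [0,0,0]},
  {"offset": [0.98,-0.84,0.1],"rotation": [0,0,0]},
  {"offset": [0.98,-0.84,0.1],"rotation": [0,0,0]},
  {"offset": [0.98,-0.84,0.1],"rotation": [0,0,0]},
  {"offset": [0.98,-0.84,0.1],"rotation": [0,0,0]},
  {"offset": [0.98,-0.84,0.1],"rotation": [0,0,0]},
  {"offset": [0.98,-0.84,0.1],"rotation": [0,0,0]},
], jaw=0.65)

```text
t: 2.6
ee_pos: [584.2, 119.0, 172.1]
ee_rot: [[0.936, 0.353, -0.001], [0.353, -0.936, -0.0], [-0.001, -0.0, -1.0]]
wrist_force: [0.5, -1.4, 1.0]
finger_gap: 55.4
gripper_force: 0.0
```

Call:
arm_command([
  {"offset": [0.96,-0.84,0.57],"rotation": [0,0,0]},
  {"offset": [0.96,-0.84,0.57],"rotation": [0,0,0]},
  {"offset": [0.96,-0.84,0.57],"rotation": [0,0,0]},
  {"offset": [0.96,-0.84,0.57],"rotation": [0,0,0]},
  {"offset": [0,0,0],"rotation": [0,0,0]},
  {"offset": [0,0,0],"rotation": [0,0,0]},
])

```text
t: 3.1
ee_pos: [631.1, 208.6, 124.8]
ee_rot: [[0.935, 0.355, -0.004], [0.355, -0.935, -0.001], [-0.004, -0.0, -1.0]]
wrist_force: [0.1, -0.5, -0.2]
finger_gap: 55.5
gripper_force: 0.0
```

```bash
python3 - <<'E'
from h import *
s=sense();im=capture("wrist")[:,:,::-1];cv2.imwrite("pics/w1.png",im);print(s["ee_pos"])
cv2.imwrite("pics/w1v.png",im)
E
```

```text
[631.07278479 208.64507846 124.80083132]
```

View pics/w1v.png

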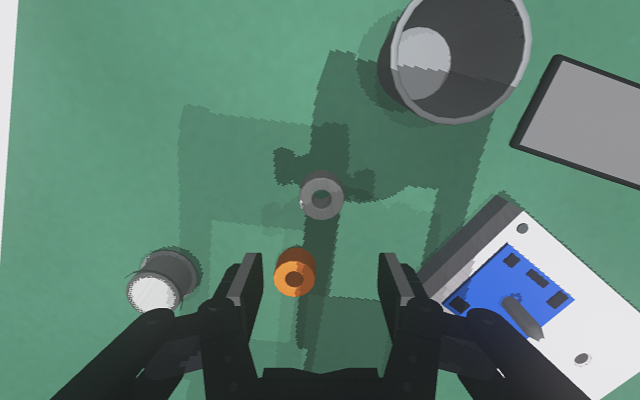

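The wrist view shows the steel collar at (321,198), shaded, with the orange one at (294,278). The post is on the grey jig, with its foot near (508,298). I'll compute the offsets.

```bash
python3 - <<'E'
from h import *
s=sense();R=np.array(s["ee_rot"]);p=np.array(s["ee_pos"])
for n,u,v,z in (("collar outer",321,195,26),("bore",321.5,199,26),("hole",582,359,40),("posttip",541,337,85),("postfoot",507,300,43)):
    q=at("wrist",u,v,z,s);print(n,q,"tool",(R.T@(q-p)).round(1))
im=cv2.imread("pics/w1.png")[160:235,280:365];cv2.imwrite("pics/w1c.png",cv2.resize(im,None,fx=7,fy=7,interpolation=2))
E
```

```text
collar outer [634.9 208.2  26. ] tool [  3.6   0.9 100. ]
bore [631.9 206.6  26. ] tool [  0.2   1.3 100. ]
hole [578.  -60.4  40. ] tool [-144.7  231.9   86.3]
posttip [609.9  36.1  85. ] tool [-80.9 153.   41.2]
postfoot [609.5  36.7  43. ] tool [-80.9 152.3  83.2]
```

View pics/w1c.png

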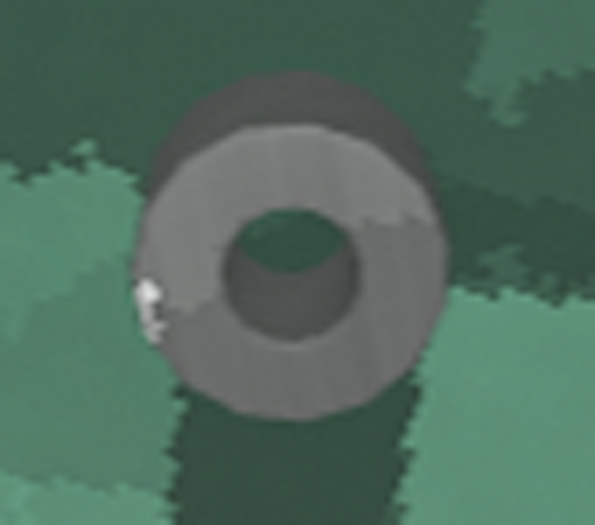

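Call:
arm_command([
  {"offset": [0.02,0.07,1],"rotation": [0,0,0]},
  {"offset": [0,0,1],"rotation": [0,0,0]},
  {"offset": [0,0,1],"rotation": [0,0,0]},
  {"offset": [0,0,1],"rotation": [0,0,0]},
  {"offset": [0,0,0.5],"rotation": [0,0,0]},
  {"offset": [0,0,0.3],"rotation": [0,0,0]},
  {"offset": [0,0,0.2],"rotation": [0,0,0]},
  {"offset": [0,0,0],"rotation": [0,0,0]},
])

```text
t: 3.82
ee_pos: [633.2, 206.2, 27.5]
ee_rot: [[0.936, 0.353, 0.0], [0.353, -0.936, 0.0], [0.0, 0.0, -1.0]]
wrist_force: [-0.1, -0.1, 0.3]
finger_gap: 55.4
gripper_force: 0.0
```

Call:
arm_command([
  {"offset": [0,0,0],"rotation": [0,0,0]},
  {"offset": [0,0,0],"rotation": [0,0,0]},
  {"offset": [0,0,0],"rotation": [0,0,0]},
  {"offset": [0,0,0],"rotation": [0,0,0]},
  {"offset": [0,0,0],"rotation": [0,0,0]},
  {"offset": [0,0,0],"rotation": [0,0,0]},
], jaw=0.3, grip_force=30)

```text
t: 4.32
ee_pos: [633.2, 206.7, 27.5]
ee_rot: [[0.936, 0.353, 0.0], [0.353, -0.936, 0.0], [0.0, 0.0, -1.0]]
wrist_force: [0.6, -0.3, 1.1]
finger_gap: 25.8
gripper_force: 0.5
```

```bash
python3 - <<'E'
from h import *
s=sense();im=capture("wrist")[:,:,::-1];t=capture("top")[:,:,::-1]
print(s["ee_pos"],s["finger_gap"])
f=lambda im,x,y,w,h,k:cv2.resize(im[y:y+h,x:x+w],None,fx=k,fy=k,interpolation=2)
cv2.imwrite("pics/w2.png",im);cv2.imwrite("pics/w2v.png",np.hstack([f(im,190,180,260,220,2),f(t,215,140,70,110,4)]))
E
```

```text
[633.19162084 206.66644339  27.47318586] 25.848106016388527
```

View pics/w2v.png

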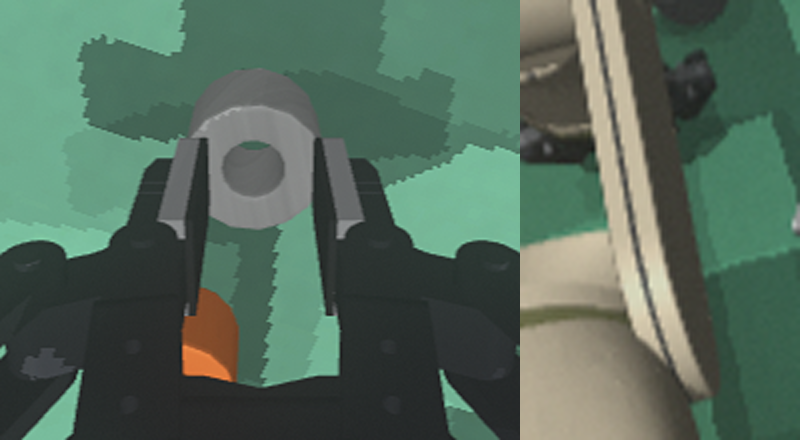

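The fingers sit at the collar's near edge and aren't gripping it: the gap is 25.8, the commanded value. The bore is at full-image (316.5,264). I'll check where it is relative to the tool.

```bash
cat >> h.py <<'E'
def proj(p,s=None):
    c=camera_params("wrist");T=np.linalg.inv(np.array(c["tool_from_camera"]));q=T@[*p,1.];q=np.array([q[0],-q[1],-q[2]])
    r=np.array(c["camera_matrix"])@q;return (r[:2]/r[2]).round(1)
E
python3 - <<'E'
from h import *
s=sense();R=np.array(s["ee_rot"]);p=np.array(s["ee_pos"])
for z in(26,):
    q=at("wrist",316.5,264,z,s);print(q,(R.T@(q-p)).round(1))
for x in(-11,11):
  for z in(22,-18,10): print("pad tool",x,z,proj([x,-13,z]),proj([x,13,z]))
E
```

```text
[631.7 207.8  26. ] [-1.  -1.6  1.5]
pad tool -11 22 [296.9 261.3] [342.7 261.3]
pad tool -11 -18 [291.  305.4] [348.5 305.4]
pad tool -11 10 [295.4 272.5] [344.2 272.5]
pad tool 11 22 [296.  225.5] [343.6 225.5]
pad tool 11 -18 [289.5 262.2] [349.9 262.2]
pad tool 11 10 [294.4 234.8] [345.2 234.8]
```

Call:
arm_command([
  {"offset": [0,0,0],"rotation": [0,0,0]},
  {"offset": [0,0,0],"rotation": [0,0,0]},
  {"offset": [0,0,0],"rotation": [0,0,0]},
  {"offset": [0,0,0],"rotation": [0,0,0]},
  {"offset": [0,0,0.1],"rotation": [0,0,0]},
  {"offset": [0,0,0.1],"rotation": [0,0,0]},
  {"offset": [0,0,0.1],"rotation": [0,0,0]},
  {"offset": [0,0,0],"rotation": [0,0,0]},
], jaw=0.65)

```text
t: 5.08
ee_pos: [632.5, 206.5, 20.3]
ee_rot: [[0.936, 0.353, -0.001], [0.353, -0.936, -0.0], [-0.001, -0.0, -1.0]]
wrist_force: [0.2, 0.2, -0.5]
finger_gap: 55.5
gripper_force: 0.0
```

```bash
python3 - <<'E'
from h import *
s=sense();im=capture("wrist")[:,:,::-1];sc=capture("scene")[:,:,::-1]
print(s["ee_pos"],s["finger_gap"],s["wrist_force"])
f=lambda im,x,y,w,h,k:cv2.resize(im[y:y+h,x:x+w],None,fx=k,fy=k,interpolation=2)
cv2.imwrite("pics/w3v.png",np.hstack([f(im,220,200,200,200,2),f(sc,350,210,100,100,4)]))
E
```

```text
[632.53720696 206.45457242  20.34836075] 55.468960553179656 [ 0.1617882   0.19948588 -0.49678097]
```

View pics/w3v.png

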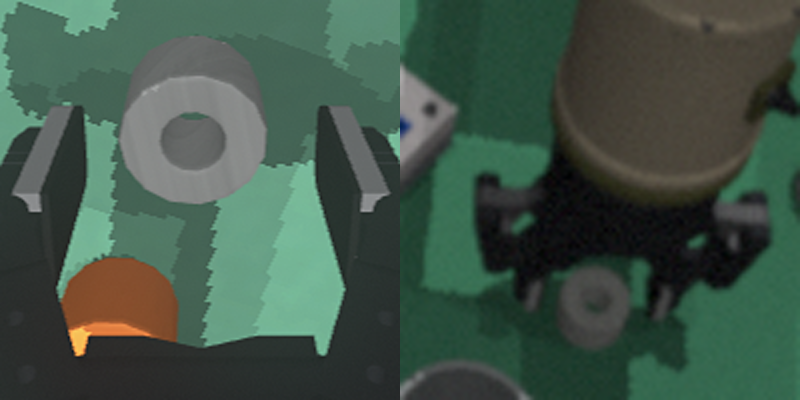

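Call:
arm_command([
  {"offset": [0,0,0],"rotation": [0,0,0]},
  {"offset": [0,0,0],"rotation": [0,0,0]},
  {"offset": [0,0,0],"rotation": [0,0,0]},
  {"offset": [0,0,0],"rotation": [0,0,0]},
  {"offset": [0,0,0],"rotation": [0,0,0]},
], jaw=0.3)

```text
t: 5.6
ee_pos: [633.2, 206.8, 21.7]
ee_rot: [[0.936, 0.353, 0.0], [0.353, -0.936, 0.0], [0.001, -0.0, -1.0]]
wrist_force: [-3.1, 0.5, 4.5]
finger_gap: 33.9
gripper_force: 29.9
```

Call:
arm_command([
  {"offset": [0,0,0],"rotation": [0,0,0]},
  {"offset": [0,0,0],"rotation": [0,0,0]},
  {"offset": [0,0,0.07],"rotation": [0,0,0]},
  {"offset": [0,0,0.07],"rotation": [0,0,0]},
  {"offset": [0,0,0.07],"rotation": [0,0,0]},
  {"offset": [0,0,0.07],"rotation": [0,0,0]},
  {"offset": [0,0,0],"rotation": [0,0,0]},
], jaw=0.55)

```text
t: 6.18
ee_pos: [632.7, 206.5, 14.9]
ee_rot: [[0.936, 0.353, -0.001], [0.353, -0.936, -0.0], [-0.001, -0.0, -1.0]]
wrist_force: [-0.3, -0.0, -0.4]
finger_gap: 47.2
gripper_force: 0.0
```

Call:
arm_command([
  {"offset": [0,0,0],"rotation": [0,0,0]},
  {"offset": [0,0,0],"rotation": [0,0,0]},
  {"offset": [0,0,0],"rotation": [0,0,0]},
  {"offset": [0,0,0],"rotation": [0,0,0]},
  {"offset": [0,0,0],"rotation": [0,0,0]},
], jaw=0.3)

```text
t: 6.6
ee_pos: [633.1, 206.6, 15.6]
ee_rot: [[0.936, 0.353, 0.0], [0.353, -0.936, 0.0], [0.0, -0.0, -1.0]]
wrist_force: [-0.2, -0.4, -0.2]
finger_gap: 34.5
gripper_force: 30.1
```

Call:
arm_command([
  {"offset": [0,0,-0.5],"rotation": [0,0,0]},
  {"offset": [0,0,-1],"rotation": [0,0,0]},
  {"offset": [0,0,-1],"rotation": [0,0,0]},
  {"offset": [0,0,-1],"rotation": [0,0,0]},
  {"offset": [0,0,-1],"rotation": [0,0,0]},
  {"offset": [0,0,-0.6],"rotation": [0,0,0]},
  {"offset": [0,0,0],"rotation": [0,0,0]},
])

```text
t: 7.18
ee_pos: [635.3, 207.1, 122.2]
ee_rot: [[0.936, 0.353, 0.006], [0.353, -0.936, 0.001], [0.006, 0.001, -1.0]]
wrist_force: [1.1, -0.5, -0.5]
finger_gap: 34.8
gripper_force: 30.2
```

Call:
arm_command([
  {"offset": [-0.2,0.36,0],"rotation": [0,0,0]},
  {"offset": [-0.4,0.76,0],"rotation": [0,0,0]},
  {"offset": [-0.5,0.92,0],"rotation": [0,0,0]},
  {"offset": [-0.5,0.92,0],"rotation": [0,0,0]},
  {"offset": [-0.5,0.92,0],"rotation": [0,0,0]},
  {"offset": [-0.5,0.92,0],"rotation": [0,0,0]},
  {"offset": [-0.5,0.92,0],"rotation": [0,0,0]},
  {"offset": [-0.5,0.92,0],"rotation": [0,0,0]},
  {"offset": [-0.47,0.91,0],"rotation": [0,0,0]},
  {"offset": [0,0,0],"rotation": [0,0,0]},
])

```text
t: 8.02
ee_pos: [608.0, 31.5, 115.2]
ee_rot: [[0.937, 0.35, -0.004], [0.35, -0.937, -0.002], [-0.004, 0.0, -1.0]]
wrist_force: [-0.9, -0.3, -1.9]
finger_gap: 34.2
gripper_force: 30.3
```

```bash
python3 - <<'E'
from h import *
s=sense();im=capture("wrist")[:,:,::-1];sc=capture("scene")[:,:,::-1]
print(s["t"],s["ee_pos"],s["finger_gap"],s["wrist_force"])
f=lambda im,x,y,w,h,k:cv2.resize(im[y:y+h,x:x+w],None,fx=k,fy=k,interpolation=2)
cv2.imwrite("pics/w4v.png",np.hstack([f(im,220,200,200,200,2),f(sc,275,160,100,100,4)]))
E
```

```text
8.0167 [607.98810553  31.45154986 115.22485511] 34.16040712288103 [-0.85479881 -0.26679886 -1.85068041]
```

View pics/w4v.png

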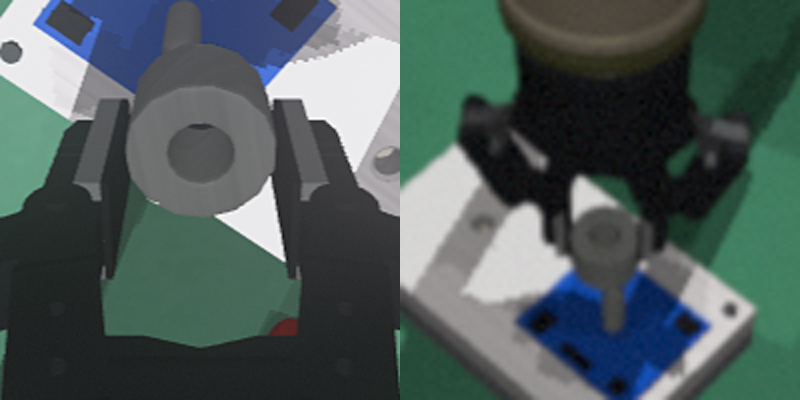

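The collar is held level, and the post appears about 9 px left of the bore. That fits the TCP's overshoot in y, so I'll let it settle.

Call:
arm_command([
  {"offset": [0,0,0],"rotation": [0,0,0]},
  {"offset": [0,0,0],"rotation": [0,0,0]},
  {"offset": [0,0,0],"rotation": [0,0,0]},
  {"offset": [0,0,0],"rotation": [0,0,0]},
])

```text
t: 8.45
ee_pos: [610.1, 37.2, 117.4]
ee_rot: [[0.935, 0.354, -0.0], [0.354, -0.935, 0.0], [-0.0, -0.0, -1.0]]
wrist_force: [-0.7, 0.7, -1.4]
finger_gap: 34.5
gripper_force: 30.3
```

```bash
python3 - <<'E'
from h import *
s=sense();im=capture("wrist")[:,:,::-1]
print(s["t"],s["ee_pos"],s["finger_gap"],s["wrist_force"])
for z in(43,75,85):
  q=np.array(s["ee_rot"]).T@(np.array([609,36.6,z])-s["ee_pos"]);print(z,q.round(1),proj(q)*1-[220,160])
cv2.imwrite("pics/w5v.png",cv2.resize(im[160:300,220:420],None,fx=4,fy=4,interpolation=2))
E
```

```text
8.45 [610.12669077  37.24730235 117.38287112] 34.54517007400601 [-0.68516053  0.7119267  -1.43556068]
43 [-1.3  0.2 74.4] [100.2  52.4]
75 [-1.3  0.2 42.4] [100.2  70.9]
85 [-1.3  0.2 32.4] [100.2  77.8]
```

View pics/w5v.png

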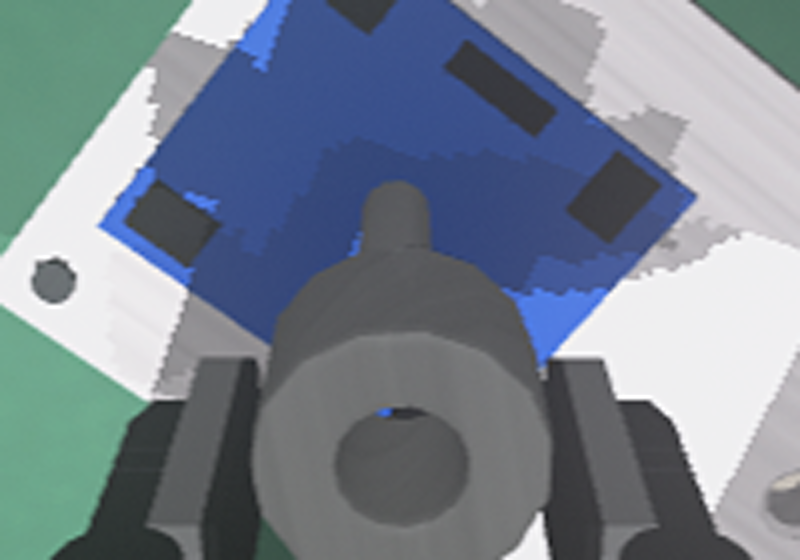

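Call:
arm_command([
  {"offset": [-0.05,-0.035,0],"rotation": [0,0,0]},
  {"offset": [0,0,0.2],"rotation": [0,0,0]},
  {"offset": [0,0,0.3],"rotation": [0,0,0]},
  {"offset": [0,0,0.3],"rotation": [0,0,0]},
  {"offset": [0,0,0.3],"rotation": [0,0,0]},
  {"offset": [0,0,0.2],"rotation": [0,0,0]},
  {"offset": [0,0,0],"rotation": [0,0,0]},
  {"offset": [0,0,0],"rotation": [0,0,0]},
])

```text
t: 9.17
ee_pos: [608.6, 36.8, 91.0]
ee_rot: [[0.936, 0.353, -0.001], [0.353, -0.936, 0.0], [-0.001, -0.0, -1.0]]
wrist_force: [-0.2, -0.2, -1.0]
finger_gap: 34.6
gripper_force: 30.3
```

Call:
arm_command([
  {"offset": [0,0,0.25],"rotation": [0,0,0]},
  {"offset": [0,0,0.25],"rotation": [0,0,0]},
  {"offset": [0,0,0.25],"rotation": [0,0,0]},
  {"offset": [0,0,0.25],"rotation": [0,0,0]},
  {"offset": [0,0,0],"rotation": [0,0,0]},
  {"offset": [0,0,0],"rotation": [0,0,0]},
])

```text
t: 9.67
ee_pos: [608.5, 36.9, 70.9]
ee_rot: [[0.936, 0.353, -0.001], [0.353, -0.936, 0.0], [-0.001, -0.0, -1.0]]
wrist_force: [0.9, -0.9, -1.3]
finger_gap: 34.5
gripper_force: 30.3
```

Call:
arm_command([
  {"offset": [0,0,0.15],"rotation": [0,0,0]},
  {"offset": [0,0,0.15],"rotation": [0,0,0]},
  {"offset": [0,0,0.15],"rotation": [0,0,0]},
  {"offset": [0,0,0.05],"rotation": [0,0,0]},
  {"offset": [0,0,0.05],"rotation": [0,0,0]},
  {"offset": [0,0,0],"rotation": [0,0,0]},
  {"offset": [0,0,0],"rotation": [0,0,0]},
])

```text
t: 10.25
ee_pos: [609.1, 36.9, 60.6]
ee_rot: [[0.936, 0.353, 0.0], [0.353, -0.936, 0.0], [0.0, -0.0, -1.0]]
wrist_force: [0.4, -0.4, -2.6]
finger_gap: 34.3
gripper_force: 30.3
```

Call:
arm_command([
  {"offset": [0,0,0.04],"rotation": [0,0,0]},
  {"offset": [0,0,0.04],"rotation": [0,0,0]},
  {"offset": [0,0,0],"rotation": [0,0,0]},
])

```text
t: 10.5
ee_pos: [609.0, 36.9, 58.9]
ee_rot: [[0.936, 0.353, -0.0], [0.353, -0.936, -0.0], [-0.0, 0.0, -1.0]]
wrist_force: [-0.5, -1.4, -1.9]
finger_gap: 34.4
gripper_force: 30.3
```

Call:
arm_command([
  {"offset": [0,0,0.04],"rotation": [0,0,0]},
  {"offset": [0,0,0.03],"rotation": [0,0,0]},
  {"offset": [0,0,0],"rotation": [0,0,0]},
])

```text
t: 10.75
ee_pos: [609.1, 36.9, 58.5]
ee_rot: [[0.936, 0.353, 0.0], [0.353, -0.936, -0.0], [0.0, 0.0, -1.0]]
wrist_force: [-2.9, -0.0, 5.8]
finger_gap: 34.6
gripper_force: 30.9
```

Call:
arm_command([
  {"offset": [0,0,0],"rotation": [0,0,0]},
  {"offset": [0,0,0],"rotation": [0,0,0]},
  {"offset": [0,0,0],"rotation": [0,0,0]},
  {"offset": [0,0,0],"rotation": [0,0,0]},
  {"offset": [0,0,-0.2],"rotation": [0,0,0]},
  {"offset": [0,0,-0.5],"rotation": [0,0,0]},
  {"offset": [0,0,-1],"rotation": [0,0,0]},
  {"offset": [0,0,-1],"rotation": [0,0,0]},
  {"offset": [0,0,-1],"rotation": [0,0,0]},
  {"offset": [0,0,-1],"rotation": [0,0,0]},
], jaw=0.65)

```text
t: 11.58
ee_pos: [609.2, 36.8, 153.7]
ee_rot: [[0.936, 0.353, 0.001], [0.353, -0.936, -0.0], [0.001, 0.0, -1.0]]
wrist_force: [0.4, 0.3, -0.4]
finger_gap: 55.2
gripper_force: 0.0
```

Call:
arm_command([
  {"offset": [0,0,-0.5],"rotation": [0,0,0]},
  {"offset": [0,0,0],"rotation": [0,0,0]},
  {"offset": [0,0,0],"rotation": [0,0,0]},
  {"offset": [0,0,0],"rotation": [0,0,0]},
  {"offset": [0,0,0],"rotation": [0,0,0]},
])

```text
t: 12.0
ee_pos: [607.9, 36.9, 159.7]
ee_rot: [[0.936, 0.353, -0.003], [0.353, -0.936, 0.0], [-0.003, -0.001, -1.0]]
wrist_force: [-0.0, 0.8, -0.2]
finger_gap: 55.4
gripper_force: 0.0
```

```bash
python3 - <<'E'
from h import *
s=sense();im=capture("wrist")[:,:,::-1]
print(s["t"],s["ee_pos"],s["finger_gap"],s["wrist_force"])
cv2.imwrite("pics/w6.png",im);cv2.imwrite("pics/w6v.png",cv2.resize(im[100:300,200:467],None,fx=3,fy=3,interpolation=2))
E
```

```text
12.0 [607.92346698  36.8698713  159.65487538] 55.37765437145927 [-0.01578157  0.80443429 -0.22508784]
```

View pics/w6v.png

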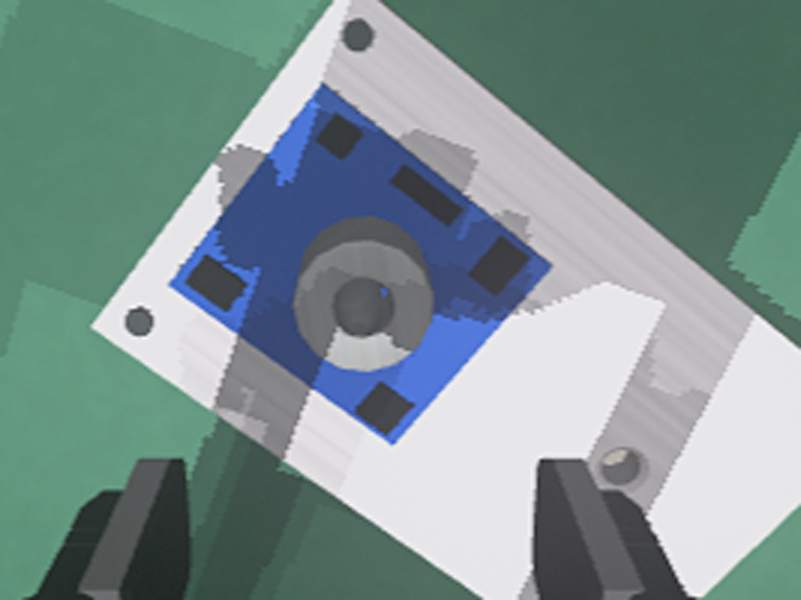

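The collar is seated flat on the board around the post (crop (363,305)). The hole is at crop (622,466), which is full-image (407.2,255.2). That was my tenth view, so from here I'll measure by code.

```bash
python3 - <<'E'
from h import *
s=sense()
print("hole",at("wrist",407.2,255.2,40,s),"collar top",at("wrist",321,201.7,69,s))
E
```

```text
hole [579.4 -57.7  40. ] collar top [609.1  36.5  69. ]
```

Call:
arm_command([
  {"offset": [-0.3,0.4,-0.1],"rotation": [0,0,0]},
  {"offset": [-0.72,0.94,-0.1],"rotation": [0,0,0]},
  {"offset": [-0.72,0.94,-0.1],"rotation": [0,0,0]},
  {"offset": [-0.72,0.94,-0.1],"rotation": [0,0,0]},
  {"offset": [-0.72,0.94,-0.1],"rotation": [0,0,0]},
  {"offset": [-0.72,0.94,-0.1],"rotation": [0,0,0]},
  {"offset": [-0.72,0.94,-0.1],"rotation": [0,0,0]},
  {"offset": [-0.72,0.94,-0.1],"rotation": [0,0,0]},
  {"offset": [-0.72,0.94,-0.1],"rotation": [0,0,0]},
  {"offset": [-0.72,0.94,-0.1],"rotation": [0,0,0]},
])

```text
t: 12.88
ee_pos: [543.6, -178.4, 181.2]
ee_rot: [[0.936, 0.353, -0.001], [0.353, -0.936, 0.0], [-0.001, -0.0, -1.0]]
wrist_force: [0.3, 0.8, -0.9]
finger_gap: 55.6
gripper_force: 0.0
```

Call:
arm_command([
  {"offset": [-0.72,0.94,-0.1],"rotation": [0,0,0]},
  {"offset": [-0.72,0.94,-0.1],"rotation": [0,0,0]},
  {"offset": [-0.72,0.94,-0.1],"rotation": [0,0,0]},
  {"offset": [-0.72,0.94,-0.1],"rotation": [0,0,0]},
  {"offset": [-0.4,0.5,-0.1],"rotation": [0,0,0]},
  {"offset": [0,0,0],"rotation": [0,0,0]},
  {"offset": [0,0,0],"rotation": [0,0,0]},
  {"offset": [0,0,0],"rotation": [0,0,0]},
  {"offset": [0,0,0],"rotation": [0,0,0]},
])

```text
t: 13.63
ee_pos: [513.6, -278.5, 191.3]
ee_rot: [[0.935, 0.354, -0.0], [0.354, -0.935, 0.001], [-0.0, -0.001, -1.0]]
wrist_force: [-0.5, -0.0, 0.4]
finger_gap: 55.3
gripper_force: 0.0
```

```bash
python3 - <<'E'
from h import *
s=sense();im=capture("wrist");cv2.imwrite("pics/w7.png",im[:,:,::-1])
p=np.array(s["ee_pos"]);R=np.array(s["ee_rot"]);print(s["t"],p)
for z in(40,115): print("expect",z,proj(R.T@(np.array([512.4,-282.3,z])-p)))
g=im.max(2);m=(g<70).astype(np.uint8)
n,l,st,c=cv2.connectedComponentsWithStats(m)
for i in range(1,n):
    if st[i,4]>60: print(st[i],c[i].round(1))
# coarse dark map around expectation
u,v=proj(R.T@(np.array([512.4,-282.3,115])-p)).astype(int)
for r in range(v-50,v+40,3): print(r,' '.join('%3d'%g[r,k] for k in range(u-48,u+49,4)) if 0<=r<400 else '')
E
```

```text
13.6333 [ 513.63829492 -278.52861752  191.28556594]
expect 40 [323.3 184.3]
expect 115 [324.3 213. ]
[327  89  37  39 794] [344.1 108. ]
[ 316  153   42   68 1355] [330.2 185.7]
[   50   253   540   147 32811] [315.9 354.3]
[271 326  13  13  95] [276.9 331.8]
163 138 138 139 137 138 138 132  71  74  74  74  69  65  64  67  85  82  83  82  78  69 105 105 106 107
166 138 139 138 138 137 137 109  70  72  75  73  69  64  65  68  69  67  83  75  71  67  93 106 106 107
169 138 138 138 137 139 138  74  71  72  76  73  68  63  67  69  67  67  85  67  70  73  96  95 107 106
172 137 137 137 138 138 137  71  68  72  74  73  66  64  65  70  65  67  69  69  62  77  96  96 107 104
175 135 137 136 138 139 139 115 117  72  71  72  63  64  66  68  66  69  64  62  63  71  93  94  92  97
178 136 136 137 137 139 139 112 115 117 115 113  37  37  39  68  62  60  62  62  66 146 147 149 149 158
181 134 137 135 135 138 134 110 115 117 114 104  39  38  38  67  59  59  59  63 118 146 147 146 147 161
184 136 135 135 137 137 114 110 113 118 116  96  39  40  39  52  99  59  60  62 137 148 149 146 150 107
187 136 
[... 1579 characters left out ...]
  91  93  93  92  94  94  90 142 140 141 142 141 143 144 142 144 145 147 147
235  92  92 124 142 120  96 105  98  92  93  94  90 141 142 142 141 141 142 143 142 143 141 146 147 146
238  91  92  93 125  91 102 102 103  91  93  89 141 140 143 140 141 141 140 144 142 143 142 144 147 145
241  90  92  93  98 102 101 101 102 102 122 142 142 141 141 142 142 142 140 143 141 142 142 142 146 147
244  90  92  97 102 101 101 101 101  95 143 140 142 139 141 142 140 140 140 142 141 141 144 143 144 144
247  90  90 101 101 103 100 100 129 148 147 138 138 139 139 139 140 140 142 142 143 142 144 144 144 145
250  97 101 100 100 101 101 152 150 148 149 149 139 137 140 140 142 139 139 141 142 143 143 143 142 144
```

```bash
python3 - <<'E'
from h import *
s=sense();im=cv2.imread("pics/w7.png").max(2)
for r in(206,209,211,214): 
    k=[c for c in range(308,342) if im[r,c]<60];print(r,k[0],k[-1])
k=[r for r in range(190,230) if im[r,325]<60];print(k[0],k[-1])
p=np.array(s["ee_pos"]);R=np.array(s["ee_rot"]);print(p)
q=at("wrist",325,211,115,s);print(q,(R.T@(q-p)).round(1))
E
```

```text
206 316 333
209 316 334
211 316 334
214 317 333
190 219
[ 513.67676803 -278.52938527  191.33981115]
[ 514.1 -282.3  115. ] [-0.9  3.7 76.3]
```

Call:
arm_command([
  {"offset": [-0.03,0.18,0.5],"rotation": [0,0,0]},
  {"offset": [0,0,1],"rotation": [0,0,0]},
  {"offset": [0,0,1],"rotation": [0,0,0]},
  {"offset": [0,0,1],"rotation": [0,0,0]},
  {"offset": [0,0,1],"rotation": [0,0,0]},
  {"offset": [0,0,1],"rotation": [0,0,0]},
  {"offset": [0,0,0.7],"rotation": [0,0,0]},
  {"offset": [0,0,0.35],"rotation": [0,0,0]},
  {"offset": [0,0,0],"rotation": [0,0,0]},
  {"offset": [0,0,0],"rotation": [0,0,0]},
])

```text
t: 14.52
ee_pos: [514.1, -282.9, 60.4]
ee_rot: [[0.935, 0.353, -0.001], [0.353, -0.935, 0.0], [-0.0, -0.001, -1.0]]
wrist_force: [0.7, -0.0, 1.2]
finger_gap: 55.2
gripper_force: 0.0
```

Call:
arm_command([
  {"offset": [0,0,0],"rotation": [0,0,0]},
  {"offset": [0,0,0],"rotation": [0,0,0]},
  {"offset": [0,0,0],"rotation": [0,0,0]},
  {"offset": [0,0,0],"rotation": [0,0,0]},
  {"offset": [0,0,0],"rotation": [0,0,0]},
  {"offset": [0,0,0],"rotation": [0,0,0]},
  {"offset": [0,0,0],"rotation": [0,0,0]},
], jaw=0.05, grip_force=40)

```text
t: 15.1
ee_pos: [514.8, -283.6, 61.7]
ee_rot: [[0.936, 0.353, 0.002], [0.353, -0.936, -0.001], [0.001, 0.001, -1.0]]
wrist_force: [-0.5, 1.2, 6.1]
finger_gap: 12.8
gripper_force: 38.9
```

Call:
arm_command([
  {"offset": [0,0,-0.3],"rotation": [0,0,0]},
  {"offset": [0,0,-0.7],"rotation": [0,0,0]},
  {"offset": [0,0,-0.8],"rotation": [0,0,0]},
  {"offset": [0,0,-0.8],"rotation": [0,0,0]},
  {"offset": [0,0,-0.6],"rotation": [0,0,0]},
  {"offset": [0,0,-0.3],"rotation": [0,0,0]},
  {"offset": [0,0,0],"rotation": [0,0,0]},
  {"offset": [0,0,0],"rotation": [0,0,0]},
  {"offset": [0,0,0],"rotation": [0,0,0]},
])

```text
t: 15.85
ee_pos: [513.5, -282.9, 129.4]
ee_rot: [[0.936, 0.353, -0.001], [0.353, -0.936, 0.001], [-0.001, -0.001, -1.0]]
wrist_force: [-0.0, 0.1, 0.1]
finger_gap: 13.1
gripper_force: 39.0
```

Call:
arm_command([
  {"offset": [0.35,-0.47,0],"rotation": [0,0,0]},
  {"offset": [0.7,-0.94,0],"rotation": [0,0,0]},
  {"offset": [0.7,-0.94,0],"rotation": [0,0,0]},
  {"offset": [0.7,-0.94,0],"rotation": [0,0,0]},
  {"offset": [0.7,-0.94,0],"rotation": [0,0,0]},
  {"offset": [0.7,-0.94,0],"rotation": [0,0,0]},
  {"offset": [0.7,-0.94,0],"rotation": [0,0,0]},
  {"offset": [0.7,-0.94,0],"rotation": [0,0,0]},
  {"offset": [0.7,-0.94,0],"rotation": [0,0,0]},
  {"offset": [0.7,-0.93,0],"rotation": [0,0,0]},
])

```text
t: 16.68
ee_pos: [575.1, -67.2, 129.6]
ee_rot: [[0.936, 0.353, -0.002], [0.353, -0.936, 0.001], [-0.001, -0.001, -1.0]]
wrist_force: [-0.4, -0.1, -0.1]
finger_gap: 13.0
gripper_force: 39.0
```

Call:
arm_command([
  {"offset": [0.36,-0.46,0],"rotation": [0,0,0]},
  {"offset": [0,0,0],"rotation": [0,0,0]},
  {"offset": [0,0,0],"rotation": [0,0,0]},
  {"offset": [0,0,0],"rotation": [0,0,0]},
  {"offset": [0,0,0],"rotation": [0,0,0]},
  {"offset": [0,0,0],"rotation": [0,0,0]},
])

```text
t: 17.18
ee_pos: [578.8, -59.3, 130.5]
ee_rot: [[0.936, 0.352, -0.0], [0.352, -0.936, -0.0], [-0.0, 0.0, -1.0]]
wrist_force: [0.6, 0.2, -1.0]
finger_gap: 12.8
gripper_force: 39.0
```

```bash
python3 - <<'E'
from h import *
s=sense();im=capture("wrist");cv2.imwrite("pics/w8.png",im[:,:,::-1])
p=np.array(s["ee_pos"]);R=np.array(s["ee_rot"]);print(s["t"],p,s["wrist_force"])
print("hole exp",proj(R.T@(np.array([578.9,-58.2,40])-p)),"tip exp",proj([0,0,57.5]),"handle top",proj([0,0,-54]),"shoulder",proj([0,0,21.5]))
g=im.max(2)
for r in range(150,330,5): print(r,' '.join('%3d'%g[r,k] for k in range(280,362,3)))
E
```

```text
17.1833 [578.82987203 -59.2617693  130.51138991] [ 0.58905532  0.21791027 -0.99104518]
hole exp [318.6 202.7] tip exp [319.9 219.7] handle top [319.6 344.8] shoulder [319.8 244.1]
150 233 233 233 208 164 161 154 155 159 161 157 155 154 187 190 193 192 192 188 190 187 187 192 190 192 196 191 185
155 233 235 158 160 161 156 161 161 154 155 159 162 156 155 155 171 189 192 194 192 188 190 189 188 193 191 191 195
160 233 213 159 157 159 160 161 155 160 162 155 153 158 161 158 154 155 186 189 193 194 191 189 190 188 188 192 192
165 157 159 160 161 160 156 158 159 161 157 158 163 157 153 157 162 156 155 155 189 189 192 194 193 189 189 188 189
170 156 156 160 161 161 160 159 157 157 159 163 157 157 162 157 151 155 161 157 155 157 152 154 157 159 156 193 190
175 161 159 156 155 158 158 160 161 159 157 157 158 160 158 156 163 158 152 154 160 158 155 158 152 153 157 160 156
180 160 157 159 159 156 155 156 158 158 161 159 157 155 157 160 158 155 163 159 152 153 159 159 155 156 153 152 156
185 156 159 159 156 158 158 158 153 155 158 158 160 159 138 137 136 152 160 156 160 161 152 153 159 160 156 
[... 2555 characters left out ...]
  43
300  47  43  39  41  40  40  40  43  35  36  35  37  34  36  36  37  36  35  36  39  43  38  42  41  42  42  46  45
305  38  39  39  38  38  39  37  41  33  34  33  34  33  34  33  33  33  34  34  40  41  39  39  39  41  38  41  40
310  38  36  37  36  37  35  34  41  32  32  31  33  32  33  32  32  31  30  33  32  41  37  39  36  38  37  39  37
315  37  34  35  35  36  33  33  39  29  31  30  30  29  32  31  31  31  31  30  30  39  34  37  36  36  36  37  38
320  36  34  35  34  37  34  32  37  28  30  28  29  28  29  29  28  30  31  30  30  38  34  34  35  35  35  35  36
325  34  32  32  36  34  32  32  34  26  27  28  29  29  28  26  27  27  27  28  28  37  34  34  34  34  34  36  33
```

```bash
python3 - <<'E'
from h import *
s=sense();p=np.array(s["ee_pos"]);R=np.array(s["ee_rot"])
g=cv2.imread("pics/w8.png").max(2)
for r in range(190,213,2): print(r,' '.join('%3d'%v for v in g[r,303:334]))
for uv in((318.2,201),(318.2,200.5)):print((R.T@(at("wrist",*uv,40,s)-p)).round(1))
for c in((320.3,217.5),(320,218.5)):
    q=at("wrist",*c,p[2]-57,s);print("tip far edge",(R.T@(q-p)).round(1))
E
```

```text
190 157 158 158 155 155 155 154 154 155 156 157 159 159 149 138 140 141 142 141 141 141 139 140 138 138 137 137 137 137 137 139
192 158 157 157 157 157 157 155 154 155 144 136 136 139 138 139 140 139 140 141 142 142 142 140 139 140 139 139 137 136 138 137
194 157 158 158 158 158 157 158 159 159 148 131 117 109 106 105 104 105 107 114 127 139 141 141 143 141 139 140 139 139 138 138
196 157 158 157 157 158 149 136 125 111 106 147 222 239 236 235 235 238 205 136 128 116 113 126 138 142 143 142 140 140 139 139
198 158 159 158 157 147 128 155 178 184 223 235 232 231 230 231 231 232 234 238 202 140 123 109 123 135 141 140 141 142 141 141
200 158 158 159 160 145 160 182 150 101 121 213 240 236 234 232 231 231 231 232 235 229 165 102 115 124 134 138 139 139 140 141
202 144 132 132 133 171 190 169 128  95 101 112 132 212 238 234 233 233 236 241 206 115  98 104 116 122 128 136 137 138 139 138
204 127 196 230 230 210 178 183 145  96 103 105 104 102 102 107 127 123 104 103 102 103 100 110 123 125 127 134 136 136 137 137
206 228 229 230 229 219 189 178 183 148  99 102 105 107 108 108 107 106 105 106 105 102 108 123 129 128 133 136 135 135 134 136
208 221 224 225 228 231 222 195 184 188 166 122 100 104 104 106 106 106 103 101 128 183 170 128 130 134 138 138 137 136 136 135
210 221 220 220 222 224 226 230 220 163 161 191 191 191 191 195 198 200 199 197 197 162 166 221 193 135 137 138 138 138 137 136
212 227 225 222 221 220 220 222 224 228 227 214 193 187 187 157 151 184 192 190 203 224 231 192 125 130 134 136 136 136 137 137
[ 1.8 -1.2 90.6]
[ 2.2 -1.3 90.6]
tip far edge [ 1.8  0.3 57. ]
tip far edge [ 1.   0.1 57. ]
```

Call:
arm_command([
  {"offset": [0.08,-0.07,0.3],"rotation": [0,0,0]},
  {"offset": [0,0,0.4],"rotation": [0,0,0]},
  {"offset": [0,0,0.4],"rotation": [0,0,0]},
  {"offset": [0,0,0.2],"rotation": [0,0,0]},
  {"offset": [0,0,0.1],"rotation": [0,0,0]},
  {"offset": [0,0,0],"rotation": [0,0,0]},
  {"offset": [0,0,0],"rotation": [0,0,0]},
  {"offset": [0,0,0],"rotation": [0,0,0]},
])

```text
t: 17.9
ee_pos: [580.4, -56.4, 103.0]
ee_rot: [[0.936, 0.353, 0.001], [0.353, -0.936, -0.0], [0.001, 0.0, -1.0]]
wrist_force: [-0.4, -1.1, 1.0]
finger_gap: 13.0
gripper_force: 39.0
```

```bash
python3 - <<'E'
from h import *
s=sense();im=capture("wrist");cv2.imwrite("pics/w9.png",im[:,:,::-1]);g=im.max(2)
print(s["ee_pos"],s["wrist_force"])
for r in range(200,244,2): print(r,' '.join('%3d'%v for v in g[r,302:338]))
print(proj([0,0,57]),proj([3,0,57]))
E
```

```text
[580.37051004 -56.39788729 102.97534945] [-0.41033142 -1.08017659  0.99130582]
200 153 153 153 153 154 155 146 135 137 137 137 139 138 140 141 140 139 138 137 138 138 137 136 135 135 135 135 136 137 139 139 139 141 140 139 136
202 155 155 143 144 154 155 145 136 136 137 137 137 138 137 139 139 139 140 140 139 139 138 137 136 137 136 135 135 136 136 136 138 138 139 140 140
204 155 157 147 135 134 134 134 134 134 135 136 137 137 137 136 137 137 137 139 140 139 140 139 138 137 137 137 137 135 135 135 135 136 137 138 138
206 158 147 136 137 137 136 136 135 135 135 134 134 135 135 136 136 136 137 137 137 138 139 140 141 139 139 138 136 137 137 136 134 136 135 134 136
208 146 137 137 138 137 137 137 136 136 136 135 135 135 133 134 135 136 137 137 137 138 138 139 139 140 140 140 140 139 137 137 136 136 135 135 135
210 136 136 136 136 137 138 137 137 137 137 136 137 137 130 119 112 109 108 108 108 106 108 113 121 132 139 139 140 140 139 138 137 137 137 137 136
212 133 131 131 133 136 136 137 138 138 136 131 117 108 114 134 144 145 145 145 145 144 145 141 126 113 111 118 133 139 139 140 140 1
[... 1562 characters left out ...]
  85  92  92  91  90  86  75 187 234 190 129 131 133 134 135 135 136 136 136 136
236 222 221 221 221 220 220 221 224 227 230 236 198 133 102  51  56  56  55  56  54  56  55  51  70 151 220 236 235 191 124 127 129 131 134 134 136
238 222 222 222 221 221 221 221 225 209 133  47  52  54  56  56  56  56  57  58  55  57  55  55  55  50  48  49 141 214 228 227 228 230 231 188 124
240 222 222 221 221 222 223 227 190  97  48  54  55  56  56  57  55  56  55  56  57  55  57  55  54  55  57  53  47 102 198 226 223 223 224 225 225
242 220 221 222 222 223 229 178  64  51  55  55  57  55  55  55  55  54  56  55  54  54  56  56  55  55  55  55  53  47 101 202 230 225 222 222 223
[319.9 220. ] [319.8 215.7]
```

The pin tip is centred in the hole to under 1 mm (both near column 320; rows agree after depth correction). Descending.

Call:
arm_command([
  {"offset": [0,0,0.15],"rotation": [0,0,0]},
  {"offset": [0,0,0.15],"rotation": [0,0,0]},
  {"offset": [0,0,0.15],"rotation": [0,0,0]},
  {"offset": [0,0,0.15],"rotation": [0,0,0]},
  {"offset": [0,0,0.1],"rotation": [0,0,0]},
  {"offset": [0,0,0],"rotation": [0,0,0]},
  {"offset": [0,0,0],"rotation": [0,0,0]},
])

```text
t: 18.53
ee_pos: [579.9, -56.3, 88.3]
ee_rot: [[0.936, 0.353, -0.001], [0.353, -0.936, 0.0], [-0.0, -0.0, -1.0]]
wrist_force: [0.8, -0.8, 0.3]
finger_gap: 12.6
gripper_force: 39.0
```

Call:
arm_command([
  {"offset": [0,0,0.07],"rotation": [0,0,0]},
  {"offset": [0,0,0.08],"rotation": [0,0,0]},
  {"offset": [0,0,0.1],"rotation": [0,0,0]},
  {"offset": [0,0,0],"rotation": [0,0,0]},
  {"offset": [0,0,0],"rotation": [0,0,0]},
])

```text
t: 18.95
ee_pos: [580.3, -56.4, 83.8]
ee_rot: [[0.936, 0.353, 0.001], [0.353, -0.936, -0.0], [0.001, 0.0, -1.0]]
wrist_force: [0.1, -0.6, 1.2]
finger_gap: 12.9
gripper_force: 39.3
```

Call:
arm_command([
  {"offset": [0,0,0.08],"rotation": [0,0,0]},
  {"offset": [0,0,0.07],"rotation": [0,0,0]},
  {"offset": [0,0,0],"rotation": [0,0,0]},
  {"offset": [0,0,0],"rotation": [0,0,0]},
  {"offset": [0,0,0],"rotation": [0,0,0]},
])

```text
t: 19.37
ee_pos: [580.3, -56.4, 80.8]
ee_rot: [[0.936, 0.353, 0.0], [0.353, -0.936, -0.0], [0.0, 0.0, -1.0]]
wrist_force: [0.1, -0.3, 2.9]
finger_gap: 13.0
gripper_force: 39.3
```

Call:
arm_command([
  {"offset": [0,0,0.05],"rotation": [0,0,0]},
  {"offset": [0,0,0],"rotation": [0,0,0]},
  {"offset": [0,0,0],"rotation": [0,0,0]},
])

```text
t: 19.62
ee_pos: [580.2, -56.4, 79.7]
ee_rot: [[0.936, 0.353, 0.0], [0.353, -0.936, -0.0], [0.0, 0.0, -1.0]]
wrist_force: [-0.2, -0.2, 3.3]
finger_gap: 12.8
gripper_force: 39.4
```

Call:
arm_command([
  {"offset": [0,0,0.05],"rotation": [0,0,0]},
  {"offset": [0,0,0],"rotation": [0,0,0]},
  {"offset": [0,0,0],"rotation": [0,0,0]},
])

```text
t: 19.87
ee_pos: [580.5, -56.4, 79.4]
ee_rot: [[0.936, 0.353, 0.001], [0.353, -0.936, -0.0], [0.001, 0.0, -1.0]]
wrist_force: [-1.7, 1.1, 9.1]
finger_gap: 12.8
gripper_force: 40.1
```

Call:
arm_command([
  {"offset": [0,0,0.05],"rotation": [0,0,0]},
  {"offset": [0,0,0],"rotation": [0,0,0]},
  {"offset": [0,0,0],"rotation": [0,0,0]},
])

```text
t: 20.12
ee_pos: [580.8, -56.4, 79.2]
ee_rot: [[0.936, 0.353, 0.002], [0.353, -0.936, -0.0], [0.001, 0.001, -1.0]]
wrist_force: [-3.0, 0.7, 12.2]
finger_gap: 13.2
gripper_force: 40.6
```

Call:
arm_command([
  {"offset": [0,0,0],"rotation": [0,0,0]},
  {"offset": [0,0,0],"rotation": [0,0,0]},
  {"offset": [0,0,0],"rotation": [0,0,0]},
  {"offset": [0,0,0],"rotation": [0,0,0]},
  {"offset": [0,0,0],"rotation": [0,0,0]},
  {"offset": [0,0,0],"rotation": [0,0,0]},
  {"offset": [0,0,0],"rotation": [0,0,0]},
])

```text
t: 20.7
ee_pos: [580.9, -56.4, 79.2]
ee_rot: [[0.936, 0.353, 0.002], [0.353, -0.936, -0.0], [0.002, 0.001, -1.0]]
wrist_force: [-3.5, 0.6, 13.6]
finger_gap: 12.7
gripper_force: 40.6
```

```bash
python3 - <<'E'
from plant import *
s=sense();print(s["t"],s["wrist_force"],s["gripper_force"])
if s["wrist_force"][2]>5: print(job_done())
E
```

```text
20.7 [-3.47157273  0.64749446 13.56754377] 40.56886553764343
the job is handed in; nothing more can be done
None
```

The job is handed in at 20.7 s: the collar is seated on the board around the post and released, and the gripped stylus is holding the button down at its stop with about 13 N; no verdict came back.

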